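# Snap down a specimen box's lid tabs, then purge it from its canister

## Task

Seal the box of eggs: push its hinged lid fully shut, then press down each of the four snap tabs round its rim until every one has snapped home. Only when all four are engaged, press the sprung cap of the gas canister beside it all the way down and let it come back up. Do not knock the egg stands or the loupe standing round it, and do not force anything.

Things in the scene. Friction and masses are not known exactly. Their poses are not given: they have to be found in the camera images.
- station: Fixed storage station: a grey plastic box (130 along x, 170 along y, rim at z = 60 mm) with a card tray of eggs in it, on an aluminium base plate 8 mm thick. Origin: on the worktop under the box's centre; +x points to the hinge side (away from the robot), +y to the box's left, where a steel gas canister (44 mm across) stands on the same plate. z up.
- lid (a joint): Opening angle of the box's hinged lid, rad: 0 = fully shut, grows as the front edge rises. Grey frame 138 x 174 mm with a clear window; shut, its top is at station z = 69.5 mm. The hinge axis runs along station y through station x = +70 mm, z = 62 mm. A stiff hinge: the lid stays where it is left and yields to 1 to 3 N at the front edge.
- lid_front (a point): Top surface of the lid frame, middle of the front edge bar (16 mm wide, between the two front tabs), 131 mm from the hinge axis and 7.5 mm above the plane of it: the place to push the lid down.
- cap (a joint): Travel of the black sprung cap on top of the canister, m: 0 = up, 0.008 = fully down. Spring: 2 N at the start, 6 N fully down; it springs back when released.
- cap_top (a point): Centre of the cap's flat round top (25 mm across). Up, it is at station x = 0, y = +200 mm, z = 106 mm.
- tab_front_left (a joint): Angle of a black snap tab, rad: 0 = standing up 0.5 rad above the lid's plane, 0.5 = down level with the lid, engaged. Hinged at the front edge of the lid, left of the middle: station x = -0.069, y = +0.050, pointing to station -x; z = 0.066 with the lid shut. Short of 0.25 it springs back up; past that it snaps home by itself and stays. Needs about 7 N down on its pad, less as it yields.
- tab_front_left_pad (a point): Top of that tab (a plate 32 mm wide, 27 mm long, 5 mm thick), 18 mm out from its hinge line: the place to press. With the lid shut it is at station z = 77 mm standing up and 68.5 mm when engaged (and 2 to 3 mm further out); the pad goes down about 8 mm.
- tab_front_right (a joint): Angle of a black snap tab, rad: 0 = standing up 0.5 rad above the lid's plane, 0.5 = down level with the lid, engaged. Hinged at the front edge of the lid, right of the middle: station x = -0.069, y = -0.050, pointing to station -x; z = 0.066 with the lid shut. Short of 0.25 it springs back up; past that it snaps home by itself and stays. Needs about 7 N down on its pad, less as it yields.
- tab_front_right_pad (a point): Top of that tab (a plate 32 mm wide, 27 mm long, 5 mm thick), 18 mm out from its hinge line: the place to press. With the lid shut it is at station z = 77 mm standing up and 68.5 mm when engaged (and 2 to 3 mm further out); the pad goes down about 8 mm.
- tab_left (a joint): Angle of a black snap tab, rad: 0 = standing up 0.5 rad above the lid's plane, 0.5 = down level with the lid, engaged. Hinged at the left edge of the lid, on the canister's side: station x = 0, y = +0.087, pointing to station +y; z = 0.066 with the lid shut. Short of 0.25 it springs back up; past that it snaps home by itself and stays. Needs about 7 N down on its pad, less as it yields.
- tab_left_pad (a point): Top of that tab (a plate 32 mm wide, 27 mm long, 5 mm thick), 18 mm out from its hinge line: the place to press. With the lid shut it is at station z = 77 mm standing up and 68.5 mm when engaged (and 2 to 3 mm further out); the pad goes down about 8 mm.
- tab_right (a joint): Angle of a black snap tab, rad: 0 = standing up 0.5 rad above the lid's plane, 0.5 = down level with the lid, engaged. Hinged at the right edge of the lid: station x = 0, y = -0.087, pointing to station -y; z = 0.066 with the lid shut. Short of 0.25 it springs back up; past that it snaps home by itself and stays. Needs about 7 N down on its pad, less as it yields.
- tab_right_pad (a point): Top of that tab (a plate 32 mm wide, 27 mm long, 5 mm thick), 18 mm out from its hinge line: the place to press. With the lid shut it is at station z = 77 mm standing up and 68.5 mm when engaged (and 2 to 3 mm further out); the pad goes down about 8 mm.
- egg_stand_small: Blue egg on a turned wooden stand, 45 x 45 x 64 mm, loose, to the right of the box; origin at the centre of its underside.
- egg_stand_mid: Speckled egg on a turned wooden stand, 47 x 47 x 80 mm, loose, behind the box; origin at the centre of its underside.
- loupe: Black eye loupe, 45 x 45 x 36 mm, loose, in front of the canister; origin at the centre of its underside.
Mind the look-alikes: they are no part of the job. Leave any purple look-alike of the egg_stand_mid alone. Leave any red look-alike of the egg_stand_small alone.

How it is judged:
On the way, in this order (a step that is already met when the one before it is completed fails the run):
1. the lid is shut (value of joint lid below 0.04 rad), for 0.1 s.
2. all four tabs are snapped home with the lid shut (value of joint each of tab_front_left, tab_front_right, tab_left, tab_right above 0.42 rad and value of joint lid below 0.04 rad), for 0.2 s.
3. the canister's cap is pressed down (value of joint cap above 0.006 m), for 0.05 s.
At the end, for the whole second after the job is handed in: The lid is shut (below 0.04 rad), all four tabs are engaged (each above 0.42 rad), the cap is back up (within 2 mm), and both egg stands and the loupe stand upright within 20 mm of where they were (all of step 2 and value of joint cap below 0.002 m and distance of each of egg_stand_small, egg_stand_mid, loupe from where it was at the start of the episode below 0.02 m and angle between each of egg_stand_small, egg_stand_mid, loupe's own z axis and vertical below 0.15 rad); the robot touches nothing.
It fails at once if a tab is snapped down while the lid is still open (value of joint lid above 0.15 rad and value of joint any of tab_front_left, tab_front_right, tab_left, tab_right above 0.3 rad).
It fails at once if the cap is pressed while a tab is not engaged or the lid is not shut (value of joint cap above 0.004 m and not (value of joint each of tab_front_left, tab_front_right, tab_left, tab_right above 0.42 rad and value of joint lid below 0.04 rad)).
It fails at once if an egg stand or the loupe is knocked over or pushed more than 20 mm (distance of any of egg_stand_small, egg_stand_mid, loupe from where it was at the start of the episode above 0.02 m or angle between any of egg_stand_small, egg_stand_mid, loupe's own z axis and vertical above 0.5 rad).
It fails at once if the box or canister is pressed by the fingers with more than 70 N (contact force between the fingers and station above 70 N).
It also fails if it takes over 48 s, if anything falls off the work surface, if the arm or the gripper's body presses on something with over 40 N, if the wrist force passes 120 N, or if a joint passes its speed limit or range.

## Robot

A 7-joint arm with a two-finger parallel gripper is mounted at the origin on a cart in front of the work surface, level with it; the furniture and walls round the work are solid. World frame = base frame: x ahead of the robot, y to its left, z up, the work surface at z = 0. Lengths are in m, angles in rad, forces in N, time in s.
With the tool pointing down it reaches from about 0.4 to 0.85 m from the base axis. Payload 4.5 kg.
Tool frame: the origin (TCP) lies midway between the tips of the shut fingers; the grasp point (between the pads) lies 19 mm behind it; z points along the fingers, y is the line along which they close (so a half turn about z gives the same grasp; the last joint's range is limited). The gripper opens to 88 mm and grips with 3 to 60 N. Pads are 18 mm wide; open, the fingers measure 123 mm over their backs; the gripper's body (75 mm by 187 mm) begins 45 mm behind the grasp point.
Start: joints at [0.034, 0.689, -0.195, 1.565, 0.157, 0.902, -0.215], TCP at [0.625, 0, 0.208] pointing down, gripper open.
Joint ranges: [-3.01, 3.01], [-0.46, 2.08], [-1.47, 1.51], [0.13, 2.56], [-1, 4.14], [0.04, 2.09], [-2.66, 2.66]. Speed limits (rad/s): [2.57, 2.57, 3.14, 3.14, 3.14, 3.14, 3.14].

## Interface

Orientations are given as a unit quaternion [x, y, z, w].
In Python, from plant import get_state, viewer, workorder gives the robot as it stands. The module is installed in compiled form; this text tells all that it offers.
- The arm moves only by the tool step_arm, never from a script. Its argument "motion" is a list of rows, each an object of numbers: "wx", "wy", "wz": the turn, a rotation vector about the tool's x, y, z each as a share of 180 degrees, from -1 to 1; "dx", "dy", "dz": the shift along the tool's x, y, z each as a share of 8 cm, from -1 to 1; "claw": the finger opening in mm, from 0 to 88.1. A call has 1 to 8 rows; each row is the pose to reach, as a shift and turn from the pose commanded when the call began, along the tool's axes at that moment, turning the shorter way round; what a row does not reach only later rows make up. A row lasts 1/10 s, in which the tool goes at most 50 mm and 8.59 degrees, less where a joint would pass 70% of its speed; a pose out of reach is approached as far as the arm can. A call with a number of a shift or a turn outside -1 to 1 is refused whole. A call with a gripper value outside its range is refused whole. The fingers move at their own pace and stop on an object; "force" is the grip in N (left out, the last holds). Time passes only in rows, so rows that repeat a pose let the fingers close. It gives the time, the measured TCP pose, the force, the opening and the grip force at its end, in the units of the state.
- get_state(): the state, without advancing time (a new reading comes with each control period).
- viewer.snapshot(name): name is "scene" or "side" or "wrist"; returns (picture, depth): 400x640x3 uint8, red, green, blue; 400x640 float32, m along the optical axis (not along the pixel's ray), 0 where there is no reading.
- viewer.calibration(name): a dict with "vfov" (degrees; the focal length in pixels is half the picture's height over the tangent of half this angle, whatever the lens; pixels are square), "cx", "cy" (the principal point, pixels), "extrinsics" (4x4, takes a point from camera to world coordinates). Camera axes: x right, y down, z forward; pixel columns grow to the right and rows downward; lengths in m; the calibration is good to about 2 mm. A picture is of the moment at which its call begins: read the wrist's pose just before it. calibration takes no time and is no camera call; for the wrist camera it gives the pose at the moment of the call.
- workorder.finish_job(): hands the job in; it is judged then, once.
The state is a dict: "clock": time; "q": joint angles; "qd": joint speeds; "joint_torque": joint torques, N m; "tool_pos": TCP position; "eef_rot": TCP orientation; "contact_force": force on the tool from outside, world axes, zero at the start; "moment": the same for the moment, N m; "opening": opening from 0.0 (shut) to 1.0 (fully open); "finger_force": force on a finger pad.
Only numpy, scipy, OpenCV 4.12 (cv2) and the standard library are available. Lean on these libraries where they do the work, as an engineer would, in place of code of your own. Each camera call takes 0.05 s, during which the arm holds its last target. There are 200 camera calls.

## Working session

There is one attempt and no reset: what is moved stays moved. The work goes in short steps, Python scripts to look and compute and a tool call to move; the robot and the scene stay as the last step left them, time stands still between calls to the robot, and variables do not carry over. Pictures are saved under pics/ and viewed, at most 10 in all, crops included, and the job is handed in when it is done.

Besides the shell and the picture viewer there is one more tool, called in YAML: its name, and indented under it one key for each argument. step_arm: Moves the arm, as the interface text tells. Shift numbers are shares of 8 cm and turn numbers shares of 180 degrees, none past 1 either way. Its arguments: {"type":"object","properties":{"motion":{"type":"array","items":{"type":"object","properties":{"wx":{"type":"number","minimum":-1,"maximum":1},"wy":{"type":"number","minimum":-1,"maximum":1},"wz":{"type":"number","minimum":-1,"maximum":1},"dx":{"type":"number","minimum":-1,"maximum":1},"dy":{"type":"number","minimum":-1,"maximum":1},"dz":{"type":"number","minimum":-1,"maximum":1},"claw":{"type":"number"}}}},"force":{"type":"number"}},"required":["motion"]}

```bash
mkdir -p pics; cat > h.py <<'E'
import numpy as np, cv2
from plant import get_state, viewer, workorder
def shot(n,f):
    c=viewer.calibration(n); p,d=viewer.snapshot(n)
    cv2.imwrite(f'pics/{f}.png',p[:,:,::-1]); np.savez(f'{f}.npz',p=p,d=d,E=c['extrinsics'],v=c['vfov'],cx=c['cx'],cy=c['cy'])
def load(f):
    z=np.load(f'{f}.npz'); p,d,E=z['p'],z['d'],z['E']; fl=200/np.tan(np.radians(z['v'])/2)
    v,u=np.mgrid[:400,:640]
    P=np.stack([(u-z['cx'])/fl*d,(v-z['cy'])/fl*d,d],-1)@E[:3,:3].T+E[:3,3]
    P[d==0]=np.nan
    return p,d,P
E
python3 - <<'E'
from h import *
s=get_state(); print(s)
for n in('scene','side','wrist'): shot(n,n+'0')
a=[cv2.imread(f'pics/{n}0.png') for n in('scene','side')]
cv2.imwrite('pics/a.png',cv2.resize(np.vstack(a),(480,600)))
for n in('scene','side','wrist'): print(viewer.calibration(n)['extrinsics'].round(3).tolist())
E
```

```text
{'clock': 0.0, 'q': array([ 0.03381153,  0.68997617, -0.19450465,  1.56633524,  0.1572923 ,
        0.90250181, -0.21511011]), 'qd': array([-0.00208353, -0.00098408, -0.00129451,  0.00078156, -0.00056138,
        0.0009935 ,  0.00179875]), 'joint_torque': array([ 3.38560185e-04, -5.27571630e+01, -1.26686912e+00, -1.53434461e+01,
       -5.26333472e-02,  6.56995355e-03,  1.65937727e-04]), 'tool_pos': array([ 6.24313953e-01, -6.44994061e-05,  2.07417066e-01]), 'eef_rot': array([ 7.07088911e-01,  7.07124059e-01, -6.92743029e-04, -5.98070274e-04]), 'contact_force': array([ 0.91744321, -0.24983929, -0.48271849]), 'moment': array([0.07547843, 0.01258964, 0.02115539]), 'finger_force': 0.0, 'opening': 1.001068424738866}
[[-0.529, -0.429, 0.732, -0.015], [-0.849, 0.288, -0.444, 0.441], [-0.021, -0.856, -0.517, 0.55], [0.0, 0.0, 0.0, 1.0]]
[[-0.894, -0.321, 0.312, 0.25], [-0.447, 0.618, -0.647, 0.743], [0.015, -0.718, -0.696, 0.849], [0.0, 0.0, 0.0, 1.0]]
[[1.0, 0.001, -0.002, 0.625], [0.001, -0.961, -0.277, 0.072], [-0.002, 0.277, -0.961, 0.384], [0.0, 0.0, 0.0, 1.0]]
```

View pics/scene0.png

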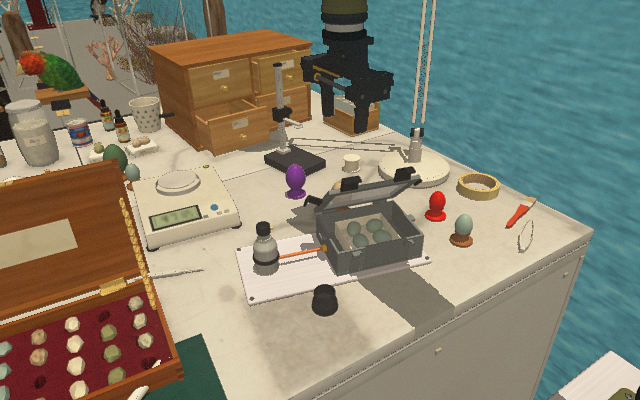

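View pics/side0.png

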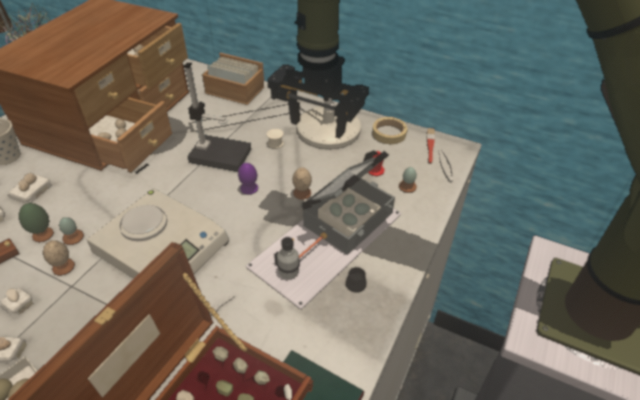

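The scene picture shows the open box at (370,235), the canister at (264,250) with its cap at (263,228), and the loupe at (324,300). The small egg stand is at (462,230), with a red look-alike at (437,207). The mid stand is behind the lid near (340,190), with a purple look-alike at (295,180).

```bash
python3 - <<'E'
from h import *
for f in('scene0','side0'):
    p,d,P=load(f)
    for n,(u,v) in dict(captop=(263,226),rimFL=(322,258),loupe=(324,290),blue=(463,222)).items() if f=='scene0' else dict(captop=(288,241),loupe=(356,271),mid=(302,175)).items():
        print(f,n,P[v-2:v+3,u-2:u+3].reshape(-1,3).mean(0).round(3))
    m=np.isfinite(P[...,2]); x,y,z=P[...,0],P[...,1],P[...,2]
    for lo,hi,nm in((.054,.064,'rim'),(.004,.013,'plate'),(.098,.112,'cap')):
        k=(m&(z>lo)&(z<hi)&(x>.35)&(x<.8)&(y>-.2)&(y<.35)).astype(np.uint8)
        n,l,st,c=cv2.connectedComponentsWithStats(k)
        for i in range(1,n):
            if st[i,4]>40:
                q=P[l==i][:,:2]; r=cv2.minAreaRect(q.astype(np.float32)*1000)
                print(nm,st[i].tolist(),q.mean(0).round(3),np.round(r[0]),np.round(r[1]),round(r[2],1))
E
```

```text
scene0 captop [0.586 0.194 0.108]
scene0 rimFL [0.559 0.093 0.01 ]
scene0 loupe [0.47  0.144 0.023]
scene0 blue [ 0.455 -0.165  0.054]
rim [288, 172, 17, 9, 72] [0.789 0.016] [789.  14.] [42. 18.] 85.2
rim [432, 191, 12, 9, 67] [ 0.55 -0.19] [ 551. -189.] [25. 15.] 14.5
rim [316, 200, 108, 58, 1251] [0.533 0.004] [539.   1.] [193. 150.] 75.6
rim [458, 214, 14, 10, 92] [ 0.457 -0.171] [ 458. -171.] [26. 18.] 28.7
rim [253, 245, 24, 12, 123] [0.576 0.199] [579. 199.] [41. 21.] 64.0
plate [290, 191, 16, 8, 84] [0.791 0.014] [790.  12.] [20. 44.] 0.3
plate [425, 210, 19, 12, 120] [ 0.549 -0.184] [ 552. -184.] [44. 25.] 9.2
plate [212, 224, 30, 9, 58] [0.753 0.201] [754. 207.] [64.  7.] 86.3
plate [276, 233, 45, 23, 642] [0.624 0.109] [625. 108.] [85. 54.] 75.2
plate [450, 233, 23, 14, 182] [ 0.454 -0.167] [ 457. -170.] [44. 34.] 30.8
plate [157, 237, 36, 13, 53] [0.766 0.318] [767. 315.] [70.  7.] 82.9
plate [235, 245, 197, 61, 4352] [0.539 0.142] [562.  72.] [350. 168.] 75.4
plate [169, 268, 35, 8, 105] [0.671 0.33 ] [670. 321.] [61. 10.] 75.0
plate [312, 303, 26, 13, 122] [0.442 0.162]
[... 556 characters left out ...]
2, 14, 92] [0.584 0.205] [587. 202.] [42. 26.] 26.0
plate [368, 168, 16, 9, 72] [ 0.549 -0.184] [ 548. -182.] [38. 21.] 19.6
plate [399, 181, 18, 13, 120] [ 0.459 -0.166] [ 457. -169.] [42. 42.] 21.1
plate [246, 183, 13, 12, 74] [0.792 0.014] [791.  12.] [42. 18.] 89.2
plate [293, 188, 18, 11, 126] [ 0.677 -0.027] [679. -30.] [42. 38.] 29.3
plate [245, 208, 156, 101, 4418] [0.563 0.148] [560.  73.] [351. 162.] 75.3
plate [345, 280, 21, 12, 79] [0.451 0.168] [453. 165.] [43. 19.] 11.7
plate [213, 295, 21, 17, 53] [0.67  0.323] [670. 316.] [46. 12.] 79.0
cap [321, 158, 44, 38, 103] [ 0.571 -0.028] [571. -28.] [155.  17.] 77.1
cap [281, 236, 13, 13, 119] [0.59  0.195] [591. 194.] [24. 24.] 56.0
```

View pics/wrist0.png

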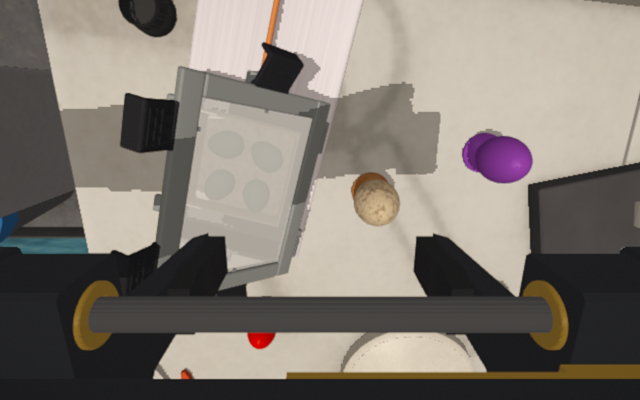

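step_arm:
  motion:
    - {"dy":-0.5,"wz":0.04,"claw":0}
    - {"dy":-1,"dx":0.04,"wz":0.082,"claw":0}
    - {"dy":-1,"dx":0.04,"wz":0.082,"claw":0}
    - {"dy":-1,"dx":0.04,"wz":0.082,"claw":0}
    - {"dy":-1,"dx":0.04,"wz":0.082,"claw":0}
    - {"dy":-1,"dx":0.04,"wz":0.082,"claw":0}
    - {"dy":-1,"dx":0.04,"wz":0.082,"claw":0}
    - {"dy":-1,"dx":0.04,"wz":0.082,"claw":0}
  force: 20

```text
$.motion[0]: bad value
```

```bash
cat >> h.py <<'E'
O=np.array([.540,0]); a=np.radians(-14.7); R=np.array([[np.cos(a),-np.sin(a)],[np.sin(a),np.cos(a)]])
def st():
    s=get_state(); p=s['tool_pos']; xy=R.T@(p[:2]-O)
    print('t',round(s['clock'],2),'station mm',(xy*1000).round(1),round(p[2]*1000,1),'F',s['contact_force'].round(1),'rot',s['eef_rot'].round(4),'op',round(s['opening'],2))
E
python3 - <<'E'
from h import *
st(); shot('wrist','w1')
p,d,P=load('scene0'); q=(P[...,:2]-O)@R; z=P[...,2]
m=np.isfinite(z)&(z>.08)&(z<.2)&(abs(q[...,1])<.03)&(abs(q[...,0])<.09)
X=q[m][:,0]*1000;Z=z[m]*1000
print(m.sum(),'top',X[Z.argmax()],Z.max()); print('angle',np.median(np.arctan2(Z-62,70-X)))
E
```

```text
t 0.15 station mm [81.7 21.4] 207.6 F [ 0.2  0.9 -0.6] rot [ 7.071e-01  7.072e-01 -5.000e-04 -4.000e-04] op 0.99
508 top -23.02577557156686 167.07493535417566
angle 0.8204992335513099
```

View pics/w1.png

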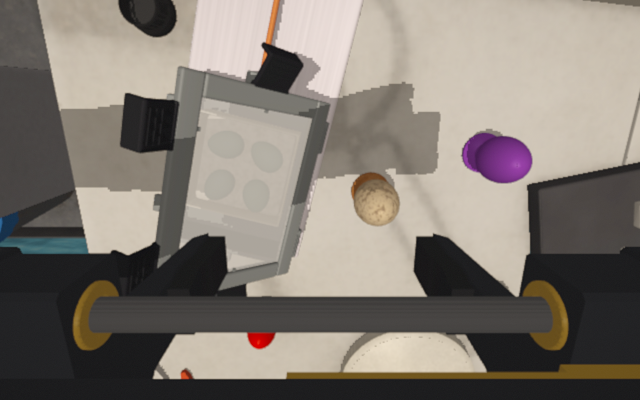

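The wrist picture hasn't changed because the call was refused. It still shows the lid frame at (180–330, 70–290). I'll give every key in each row.

step_arm:
  motion:
    - {"dx":0.02,"dy":-0.5,"dz":0,"wx":0,"wy":0,"wz":0.04,"claw":0}
    - {"dx":0.04,"dy":-1,"dz":0,"wx":0,"wy":0,"wz":0.082,"claw":0}
    - {"dx":0.04,"dy":-1,"dz":0,"wx":0,"wy":0,"wz":0.082,"claw":0}
    - {"dx":0.04,"dy":-1,"dz":0,"wx":0,"wy":0,"wz":0.082,"claw":0}
    - {"dx":0.04,"dy":-1,"dz":0,"wx":0,"wy":0,"wz":0.082,"claw":0}
    - {"dx":0.04,"dy":-1,"dz":0,"wx":0,"wy":0,"wz":0.082,"claw":0}
    - {"dx":0.04,"dy":-1,"dz":0,"wx":0,"wy":0,"wz":0.082,"claw":0}
    - {"dx":0.04,"dy":-1,"dz":0,"wx":0,"wy":0,"wz":0.082,"claw":0}
  force: 20

```text
clock: 1.0
tool_pos: [0.5456, 0.0032, 0.2081]
eef_rot: [0.792, 0.61, 0.0, 0.0]
contact_force: [1.0, 0.7, -0.1]
opening: 0.3
finger_force: 0.0
```

step_arm:
  motion:
    - {"dx":-0.055,"dy":-0.25,"dz":0.2,"wx":0,"wy":0,"wz":0,"claw":0}
    - {"dx":-0.055,"dy":-0.25,"dz":0.375,"wx":0,"wy":0,"wz":0,"claw":0}
    - {"dx":-0.055,"dy":-0.25,"dz":0.375,"wx":0,"wy":0,"wz":0,"claw":0}
    - {"dx":-0.055,"dy":-0.27,"dz":0.45,"wx":0,"wy":0,"wz":0,"claw":0}
    - {"dx":-0.055,"dy":-0.3,"dz":0.55,"wx":0,"wy":0,"wz":0,"claw":0}
    - {"dx":-0.055,"dy":-0.36,"dz":0.65,"wx":0,"wy":0,"wz":0,"claw":0}
    - {"dx":-0.055,"dy":-0.42,"dz":0.74,"wx":0,"wy":0,"wz":0,"claw":0}
    - {"dx":-0.055,"dy":-0.475,"dz":0.825,"wx":0,"wy":0,"wz":0,"claw":0}

```text
clock: 1.8
tool_pos: [0.5065, 0.0088, 0.1416]
eef_rot: [0.792, 0.61, -0.0, -0.0]
contact_force: [-0.0, 0.9, -0.4]
opening: 0.004
finger_force: 0.0
```

step_arm:
  motion:
    - {"dx":0,"dy":-0.06,"dz":0.1,"wx":0,"wy":0,"wz":0,"claw":0}
    - {"dx":0,"dy":-0.12,"dz":0.2,"wx":0,"wy":0,"wz":0,"claw":0}
    - {"dx":0,"dy":-0.175,"dz":0.3,"wx":0,"wy":0,"wz":0,"claw":0}
    - {"dx":0,"dy":-0.21,"dz":0.4,"wx":0,"wy":0,"wz":0,"claw":0}
    - {"dx":0,"dy":-0.25,"dz":0.5,"wx":0,"wy":0,"wz":0,"claw":0}
    - {"dx":0,"dy":-0.29,"dz":0.6,"wx":0,"wy":0,"wz":0,"claw":0}
    - {"dx":0,"dy":-0.315,"dz":0.7,"wx":0,"wy":0,"wz":0,"claw":0}
    - {"dx":0,"dy":-0.33,"dz":0.8,"wx":0,"wy":0,"wz":0,"claw":0}

```text
clock: 2.6
tool_pos: [0.4806, 0.0144, 0.0776]
eef_rot: [0.792, 0.61, -0.001, 0.0]
contact_force: [-1.2, -3.7, 1.2]
opening: 0.002
finger_force: 1.6
```

```bash
python3 - <<'E'
from h import *
st(); shot('side','s2'); shot('scene','c2')
i=cv2.imread('pics/c2.png')[150:310,220:480]; cv2.imwrite('pics/c2c.png',cv2.resize(i,None,fx=3,fy=3))
E
```

```text
t 2.6 station mm [-61.1  -1.2] 77.6 F [-1.2 -3.7  1.2] rot [ 0.7924  0.61   -0.001   0.    ] op 0.0
```

View pics/c2c.png

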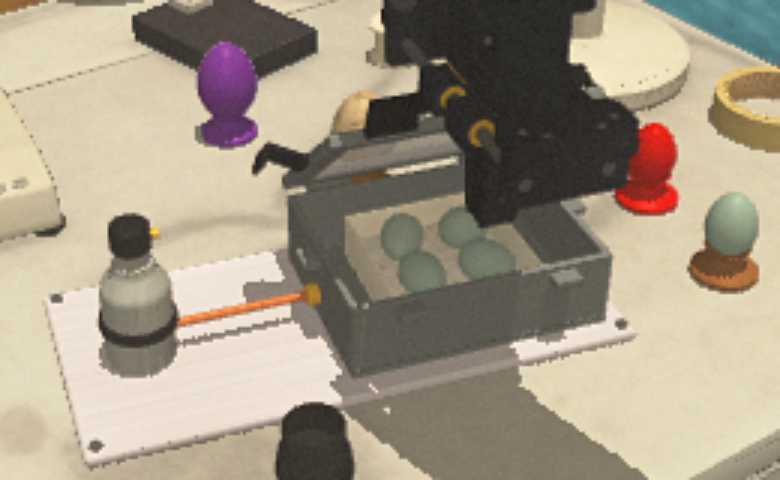

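The crop shows the lid still up, with its edge at about (290–440, 115–185), and the fingertip at (490,215) in front of it. The tip has slipped past the front edge. I'll measure the lid angle.

```bash
python3 - <<'E'
from h import *
for f in('scene0','c2','side0','s2'):
    p,d,P=load(f); q=(P[...,:2]-O)@R*1000; z=P[...,2]*1000
    m=np.isfinite(z)&(z>75)&(z<210)&(q[...,1]>25)&(q[...,1]<95)&(q[...,0]>-90)&(q[...,0]<100)
    X=q[m][:,0];Y=q[m][:,1];Z=z[m]
    print(f,m.sum())
    for lo in range(75,205,10):
        k=(Z>=lo)&(Z<lo+10)
        if k.sum()>3: print(lo,k.sum(),np.percentile(X[k],[5,50,95]).round(),np.percentile(Y[k],[5,95]).round())
E
```

```text
scene0 872
75 61 [51. 57. 60.] [29. 87.]
85 51 [41. 46. 51.] [27. 87.]
95 51 [29. 36. 41.] [29. 87.]
105 58 [20. 26. 32.] [30. 92.]
115 67 [11. 15. 22.] [29. 92.]
125 73 [ 0.  7. 17.] [31. 94.]
135 67 [-10.  -5.   1.] [28. 87.]
145 50 [-21. -17.  -9.] [32. 87.]
155 150 [-28. -25. -21.] [28. 86.]
165 91 [-30. -27. -22.] [33. 75.]
175 28 [-43. -34. -28.] [37. 65.]
185 125 [-44. -37. -30.] [36. 64.]
c2 1062
75 44 [47. 56. 60.] [30. 87.]
85 43 [37. 43. 49.] [27. 87.]
95 36 [26. 30. 36.] [32. 88.]
105 50 [15. 20. 27.] [29. 93.]
115 54 [ 3. 10. 15.] [30. 92.]
125 56 [-8. -1. 12.] [32. 93.]
135 37 [-21. -13.  -7.] [31. 86.]
145 65 [-32. -28. -21.] [28. 86.]
155 155 [-34. -31. -27.] [28. 84.]
165 34 [-37. -34.  17.] [29. 65.]
175 227 [-78. -45.  17.] [28. 64.]
185 132 [-85. -47.  19.] [25. 34.]
195 103 [-87. -47.  23.] [26. 34.]
side0 472
75 45 [57. 63. 69.] [27. 67.]
85 18 [46. 50. 55.] [27. 58.]
95 26 [36. 40. 45.] [26. 86.]
105 21 [26. 31. 34.] [31. 92.]
115 31 [14. 21. 26.] [29. 91.]
125 56 [ 3. 12. 19.] [32. 92.]
135 35 [-7.  1.  7.] [37. 87.]
145 27 [-16. -10.  -4.] [74. 87.]
155 78 [-27. -23. -13.] [50. 86.]
165 20 [-29. -26. -22.] [56. 83.]
175 25 [-43. -39. -28.] [36. 66.]
185 90 [-43. -35. -30.] [35. 65.]
s2 877
75 69 [55. 62. 69.] [30. 82.]
85 27 [44. 49. 54.] [26. 75.]
95 32 [31. 37. 43.] [29. 81.]
105 40 [20. 26. 32.] [30. 90.]
115 52 [ 8. 14. 21.] [28. 91.]
125 55 [-2.  4. 12.] [28. 91.]
135 46 [-14.  -6.   1.] [32. 87.]
145 43 [-31. -19. -11.] [54. 86.]
155 67 [-32. -28. -20.] [53. 86.]
165 13 [-36. -33.  19.] [30. 66.]
175 182 [-82. -44.  18.] [30. 64.]
185 135 [-86. -46.  20.] [26. 35.]
195 90 [-87. -45.  27.] [26. 34.]
```

step_arm:
  motion:
    - {"dx":0,"dy":-0.05,"dz":-0.3,"wx":0,"wy":0,"wz":0,"claw":0}
    - {"dx":0,"dy":-0.05,"dz":-0.6,"wx":0,"wy":0,"wz":0,"claw":0}
    - {"dx":0,"dy":-0.05,"dz":-1,"wx":0,"wy":0,"wz":0,"claw":0}
    - {"dx":0,"dy":-0.05,"dz":-1,"wx":0,"wy":0,"wz":0,"claw":0}

```text
clock: 3.1
tool_pos: [0.481, 0.0172, 0.1615]
eef_rot: [0.792, 0.611, 0.004, 0.002]
contact_force: [1.0, -0.8, 0.7]
opening: 0.007
finger_force: 0.0
```

step_arm:
  motion:
    - {"dx":0,"dy":0,"dz":-0.3,"wx":0,"wy":0,"wz":0,"claw":0}
    - {"dx":0,"dy":0.3,"dz":-0.3,"wx":0,"wy":0,"wz":0,"claw":0}
    - {"dx":0,"dy":0.63,"dz":-0.3,"wx":0,"wy":0,"wz":0,"claw":0}
    - {"dx":0,"dy":0.63,"dz":-0.3,"wx":0,"wy":0,"wz":0,"claw":0}

```text
clock: 3.5
tool_pos: [0.5304, 0.003, 0.1821]
eef_rot: [0.793, 0.61, 0.002, 0.001]
contact_force: [-0.4, 0.3, -0.4]
opening: 0.006
finger_force: 0.0
```

```bash
python3 - <<'E'
from h import *
st(); shot('side','s3'); shot('scene','c3')
i=np.hstack([cv2.imread('pics/c3.png')[120:290,270:450],cv2.imread('pics/s3.png')[100:270,270:450]]); cv2.imwrite('pics/c3c.png',cv2.resize(i,None,fx=2.2,fy=2.2))
for f in('c3','s3'):
    p,d,P=load(f); q=(P[...,:2]-O)@R*1000; z=P[...,2]*1000
    m=np.isfinite(z)&(z>85)&(z<155)&(q[...,1]>25)&(q[...,1]<85)&(abs(q[...,0])<60)
    print(np.median(np.arctan2(z[m]-62,70-q[m][:,0])))
E
```

```text
t 3.5 station mm [-10.1   0.4] 182.1 F [-0.4  0.3 -0.4] rot [0.7925 0.6098 0.0021 0.0014] op 0.01
0.7523224093596422
0.8102723039399284
```

View pics/c3c.png

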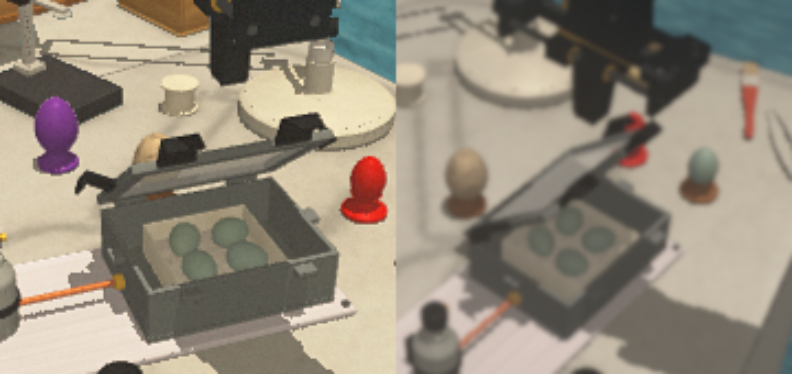

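The picture shows the fingers clear above the lid at (230,70). The lid is still half open, and both egg stands are upright. I'll descend again, staying further in from the front edge.

step_arm:
  motion:
    - {"dx":0,"dy":0,"dz":0.15,"wx":0,"wy":0,"wz":0,"claw":0}
    - {"dx":0,"dy":-0.025,"dz":0.275,"wx":0,"wy":0,"wz":0,"claw":0}
    - {"dx":0,"dy":-0.08,"dz":0.375,"wx":0,"wy":0,"wz":0,"claw":0}
    - {"dx":0,"dy":-0.15,"dz":0.45,"wx":0,"wy":0,"wz":0,"claw":0}
    - {"dx":0,"dy":-0.22,"dz":0.55,"wx":0,"wy":0,"wz":0,"claw":0}
    - {"dx":0,"dy":-0.28,"dz":0.65,"wx":0,"wy":0,"wz":0,"claw":0}
    - {"dx":0,"dy":-0.33,"dz":0.76,"wx":0,"wy":0,"wz":0,"claw":0}
    - {"dx":0,"dy":-0.38,"dz":0.875,"wx":0,"wy":0,"wz":0,"claw":0}

```text
clock: 4.4
tool_pos: [0.4905, 0.0128, 0.1115]
eef_rot: [0.791, 0.611, -0.004, -0.004]
contact_force: [-13.2, 5.1, 12.8]
opening: 0.006
finger_force: 9.1
```

```bash
cat >> h.py <<'E'
def lid(f):
    p,d,P=load(f); q=(P[...,:2]-O)@R*1000; z=P[...,2]*1000
    m=np.isfinite(z)&(z>66)&(z<155)&(q[...,1]>45)&(q[...,1]<85)&(abs(q[...,0])<60)
    print(f,'lid angle',m.sum(),np.median(np.arctan2(z[m]-62,70-q[m][:,0])))
E
python3 - <<'E'
from h import *
st(); shot('side','s4'); shot('scene','c4'); lid('s4'); lid('c4')
E
```

```text
t 4.4 station mm [-51.1  -0.2] 111.5 F [-13.2   5.1  12.8] rot [ 0.7915  0.6112 -0.0043 -0.0036] op 0.01
s4 lid angle 364 0.6731684681496479
c4 lid angle 117 0.6168343068090837
```

```bash
python3 - <<'E'
from h import *
shot('wrist','w4')
i=np.hstack([cv2.resize(cv2.imread('pics/c4.png')[130:280,290:440],(400,400)),cv2.resize(cv2.imread('pics/w4.png'),(400,250))[[*range(250)]+[249]*150]]); cv2.imwrite('pics/v4.png',i)
E
```

```text
(no output)
```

View pics/v4.png

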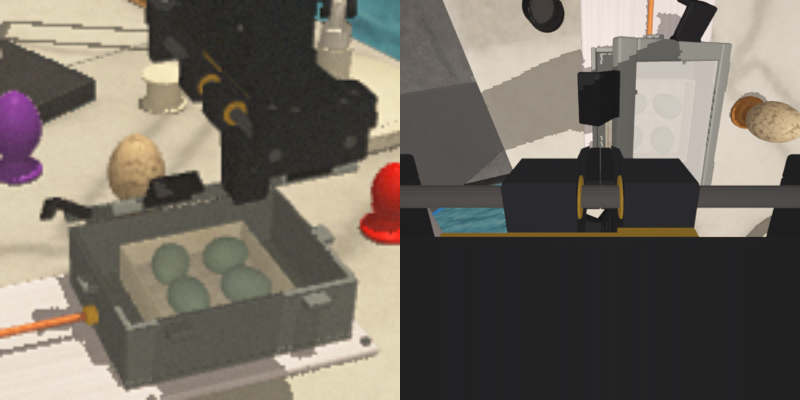

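The left picture shows the lid almost edge-on at (70–200, 195–215). The fingertip is at (245,195). On the right, the wrist view shows the front bar at about u=620 beside the finger at u=600. I'll read the lid plane from the wrist depth.

```bash
python3 - <<'E'
from h import *
st()
for f in('w1','w4'):
    p,d,P=load(f); q=(P[...,:2]-O)@R*1000; z=P[...,2]*1000
    for lo,hi in((66,86),(-16,16)):
        m=np.isfinite(z)&(z>63)&(z<200)&(q[...,1]>lo)&(q[...,1]<hi)&(q[...,0]>-110)&(q[...,0]<75)
        X=q[m][:,0];Z=z[m]
        print(f,lo,[(b,int(Z[(X>=b)&(X<b+10)].mean()),int(Z[(X>=b)&(X<b+10)].max())) for b in range(-110,75,10) if ((X>=b)&(X<b+10)).sum()>3])
E
```

```text
t 4.55 station mm [-52.1  -0.2] 110.6 F [-9.3  4.9  1.4] rot [ 0.7912  0.6115 -0.0052 -0.0044] op 0.0
w1 66 [(-30, 163, 165), (-20, 159, 165), (-10, 148, 156), (0, 138, 145), (10, 128, 136), (20, 119, 125), (30, 109, 116), (40, 99, 106), (50, 89, 96), (60, 79, 86), (70, 72, 76)]
w1 -16 [(-30, 163, 165), (-20, 159, 166), (-10, 146, 157), (0, 135, 142), (10, 125, 132), (20, 115, 122), (30, 106, 111), (40, 96, 101), (50, 86, 92), (60, 79, 82), (70, 73, 76)]
w4 66 [(-50, 141, 144), (-40, 141, 145), (-30, 134, 140), (-20, 127, 132), (-10, 121, 126), (0, 114, 119), (10, 108, 113), (20, 101, 105), (30, 94, 100), (40, 88, 93), (50, 81, 86), (60, 76, 80), (70, 71, 73)]
w4 -16 [(-70, 162, 186), (-60, 169, 199), (-50, 169, 199), (-40, 144, 167), (-30, 132, 139), (-20, 124, 129), (-10, 118, 122), (0, 111, 116), (10, 105, 109), (20, 98, 102), (30, 92, 96), (40, 85, 89), (50, 78, 82), (60, 76, 80), (70, 72, 74)]
```

The wrist depth settles it: the lid is now at about 0.58 rad with its edge at x≈-42, z≈145, and the tip is just in front of it. I'll go up and over, then aim 15 mm further in.

step_arm:
  motion:
    - {"dx":0,"dy":-0.12,"dz":-0.1,"wx":0,"wy":0,"wz":0,"claw":0}
    - {"dx":0,"dy":-0.12,"dz":-0.4,"wx":0,"wy":0,"wz":0,"claw":0}
    - {"dx":0,"dy":-0.12,"dz":-0.75,"wx":0,"wy":0,"wz":0,"claw":0}
    - {"dx":0,"dy":0.1,"dz":-0.75,"wx":0,"wy":0,"wz":0,"claw":0}
    - {"dx":0,"dy":0.3,"dz":-0.75,"wx":0,"wy":0,"wz":0,"claw":0}
    - {"dx":0,"dy":0.3,"dz":-0.65,"wx":0,"wy":0,"wz":0,"claw":0}
    - {"dx":0,"dy":0.3,"dz":-0.65,"wx":0,"wy":0,"wz":0,"claw":0}

```text
clock: 5.25
tool_pos: [0.5188, 0.0052, 0.1632]
eef_rot: [0.792, 0.61, -0.001, -0.001]
contact_force: [-1.1, -0.6, -0.5]
opening: 0.009
finger_force: 0.0
```

```bash
python3 -c "from h import *;st()"
```

```text
t 5.25 station mm [-21.8  -0.4] 163.2 F [-1.1 -0.6 -0.5] rot [ 7.921e-01  6.104e-01 -1.000e-03 -6.000e-04] op 0.01
```

step_arm:
  motion:
    - {"dx":0,"dy":0,"dz":0.16,"wx":0,"wy":0,"wz":0,"claw":0}
    - {"dx":0,"dy":0,"dz":0.28,"wx":0,"wy":0,"wz":0,"claw":0}
    - {"dx":0,"dy":-0.03,"dz":0.36,"wx":0,"wy":0,"wz":0,"claw":0}
    - {"dx":0,"dy":-0.07,"dz":0.42,"wx":0,"wy":0,"wz":0,"claw":0}
    - {"dx":0,"dy":-0.1,"dz":0.48,"wx":0,"wy":0,"wz":0,"claw":0}

```text
clock: 5.75
tool_pos: [0.5119, 0.0074, 0.1255]
eef_rot: [0.792, 0.611, -0.0, -0.0]
contact_force: [0.3, -0.0, -0.6]
opening: 0.008
finger_force: 0.0
```

```bash
cat >> h.py <<'E'
def wl(f):
    shot('wrist',f); p,d,P=load(f); q=(P[...,:2]-O)@R*1000; z=P[...,2]*1000
    m=np.isfinite(z)&(z>63)&(z<155)&(q[...,1]>68)&(q[...,1]<84)&(q[...,0]>-30)&(q[...,0]<50)
    c=np.polyfit(q[m][:,0],z[m],1); print('lid theta',np.arctan(-c[0]),'z at -60',np.polyval(c,-60))
E
python3 -c "from h import *;st();wl('w5')"
```

```text
t 5.75 station mm [-29.    0.1] 125.5 F [ 0.3 -0.  -0.6] rot [ 7.920e-01  6.105e-01 -2.000e-04 -1.000e-04] op 0.01
lid theta 0.5832228632891132 z at -60 157.78514968174716
```

```bash
python3 - <<'E'
from h import *
st(); shot('scene','c5'); shot('side','s5')
T=get_state()['tool_pos']
for f in('c5','s5'):
    z=np.load(f+'.npz'); E=z['E']; fl=200/np.tan(np.radians(z['v'])/2)
    c=E[:3,:3].T@(T-E[:3,3]); u,v=c[:2]/c[2]*fl+[z['cx'],z['cy']]; print(f,'tcp px',u,v)
    p,d,P=load(f); q=(P[...,:2]-O)@R*1000; Z=P[...,2]*1000
    b=(p.max(-1)<60)&np.isfinite(Z)&(np.hypot(q[...,0]+29,q[...,1])<45)&(Z>90)&(Z<180)
    for lo in range(90,180,10):
        k=b&(Z>=lo)&(Z<lo+10)
        if k.sum()>2: print(lo,k.sum(),q[k].min(0).round(),q[k].max(0).round())
    i=cv2.imread(f'pics/{f}.png'); cv2.circle(i,(int(u),int(v)),2,(0,0,255),-1)
    cv2.imwrite(f'pics/{f}t.png',cv2.resize(i[int(v)-70:int(v)+70,int(u)-70:int(u)+70],(400,400)))
cv2.imwrite('pics/v5.png',np.hstack([cv2.imread('pics/c5t.png'),cv2.imread('pics/s5t.png')]))
E
```

```text
t 5.8 station mm [-29.8  -0.1] 124.9 F [-0.4 -0.2 -0.2] rot [ 7.919e-01  6.106e-01 -8.000e-04 -6.000e-04] op 0.01
c5 tcp px 375.4305295898081 203.92103196157078
140 24 [-47. -40.] [-41.  42.]
150 16 [-53. -41.] [-24.  10.]
160 80 [-57. -38.] [-20.  37.]
170 81 [-47.  -7.] [-18.  12.]
s5 tcp px 362.09461092979114 188.04400098732543
150 5 [-51. -37.] [-28.   6.]
160 51 [-57. -38.] [-21.  36.]
170 53 [-46.  -5.] [-19.  13.]
```

View pics/v5.png

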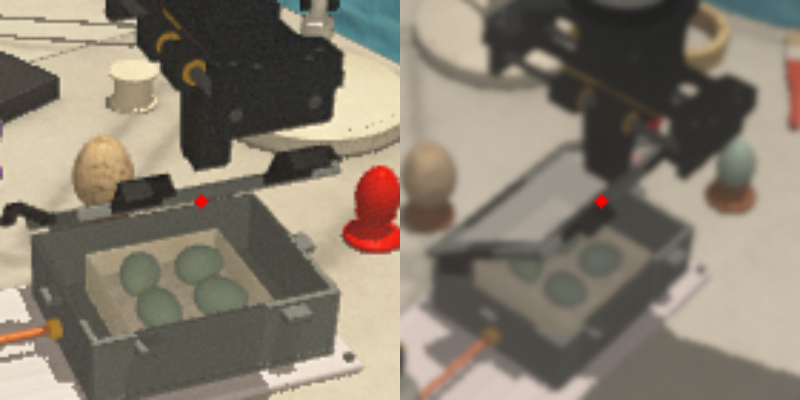

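The reported TCP, drawn as the red dot, falls about 12 px below the visible fingertip (crop 205,165 in the left half). I'll measure where the tip really is.

```bash
python3 - <<'E'
from h import *
for f,us,vs in(('c5',(370,375,379),range(176,206,2)),('s5',(359,362,366),range(160,192,2))):
    p,d,P=load(f); q=(P[...,:2]-O)@R*1000; Z=P[...,2]*1000
    for u in us:
        print(f,u,[(v,*(int(x) if x==x else None for x in (*q[v,u],Z[v,u])),int(p[v,u].max())) for v in vs])
E
```

```text
c5 370 [(176, -20, 9, 179, 44), (178, -21, 9, 175, 45), (180, -23, 9, 173, 44), (182, -20, 8, 167, 41), (184, -23, 9, 165, 41), (186, -24, 9, 161, 44), (188, -22, 9, 156, 98), (190, 216, -96, 1, 218), (192, 206, -92, 1, 217), (194, 198, -88, 1, 217), (196, 186, -84, 3, 220), (198, 180, -81, 1, 154), (200, -38, 15, 142, 91), (202, -41, 16, 140, 96), (204, 154, -70, 2, 139)]
c5 375 [(176, -43, 10, 191, 46), (178, -47, 11, 189, 47), (180, -47, 11, 186, 44), (182, -45, 10, 181, 50), (184, -44, 9, 176, 48), (186, -45, 10, 173, 52), (188, -42, 8, 167, 49), (190, -43, 9, 164, 51), (192, -39, 7, 157, 112), (194, 195, -100, 0, 223), (196, 185, -96, 1, 220), (198, -38, 6, 144, 81), (200, -42, 7, 143, 92), (202, -41, 7, 138, 84), (204, 65, -42, 61, 85)]
c5 379 [(176, -112, 35, 231, 47), (178, -110, 33, 226, 61), (180, -111, 34, 223, 42), (182, -47, 3, 180, 44), (184, -44, 2, 175, 45), (186, -44, 2, 171, 52), (188, -44, 2, 167, 47), (190, -43, 1, 162, 43), (192, 200, -113, 1, 233), (194, 192, -109, 0, 221), (196, 181, -104, 2, 218), (198, -40, 0, 144, 87), (200, -42, 0, 141, 96), (202, -40, -1, 
[... 540 characters left out ...]
7), (168, -27, 4, 183, 46), (170, -29, 7, 181, 47), (172, -28, 6, 174, 47), (174, -31, 8, 172, 47), (176, -32, 9, 168, 47), (178, -32, 9, 162, 50), (180, -32, 8, 156, 93), (182, -18, -12, 127, 142), (184, -27, 0, 136, 121), (186, -35, 10, 142, 78), (188, -53, 36, 166, 58), (190, -56, 39, 165, 47)]
s5 366 [(160, -54, 34, 238, 48), (162, -56, 35, 235, 47), (164, -56, 35, 230, 47), (166, -40, 11, 200, 47), (168, -40, 10, 195, 48), (170, -41, 10, 190, 47), (172, -42, 11, 186, 48), (174, -42, 10, 180, 47), (176, -41, 9, 173, 48), (178, -42, 9, 168, 49), (180, -44, 11, 166, 53), (182, -32, -7, 140, 66), (184, -38, 1, 143, 74), (186, -41, 5, 143, 77), (188, -42, 6, 138, 75), (190, 15, -82, 34, 66)]
```

Both cameras agree that the real tip is at z≈158 while the TCP reports 125, so the tip sits about 33 mm above the reported TCP and 3 mm towards -x. That explains the slips, because the finger never came onto the lid where I thought it did. I'll work from the seen tip from here and confirm it with the contact force.

step_arm:
  motion:
    - {"dx":0,"dy":0,"dz":0.125,"wx":0,"wy":0,"wz":0,"claw":0}
    - {"dx":0,"dy":-0.03,"dz":0.24,"wx":0,"wy":0,"wz":0,"claw":0}
    - {"dx":0,"dy":-0.06,"dz":0.35,"wx":0,"wy":0,"wz":0,"claw":0}
    - {"dx":0,"dy":-0.1,"dz":0.46,"wx":0,"wy":0,"wz":0,"claw":0}
    - {"dx":0,"dy":-0.13,"dz":0.575,"wx":0,"wy":0,"wz":0,"claw":0}

```text
clock: 6.4
tool_pos: [0.5019, 0.01, 0.0789]
eef_rot: [0.792, 0.61, -0.0, -0.0]
contact_force: [-0.8, -0.5, 1.1]
opening: 0.007
finger_force: 0.2
```

```bash
cat >> h.py <<'E'
def tip(f='c'):
    # visible finger: dark points close to the TCP axis in the scene view; lowest ones
    shot('scene',f); s=get_state(); t=s['tool_pos']; c=R.T@(t[:2]-O)*1000
    p,d,P=load(f); q=(P[...,:2]-O)@R*1000; Z=P[...,2]*1000
    b=(p.max(-1)<62)&np.isfinite(Z)&(abs(q[...,0]-c[0]+3)<17)&(abs(q[...,1]-c[1])<14)&(Z<t[2]*1000+70)
    print('finger px',b.sum(),'z low',np.percentile(Z[b],[0,2,10]).round(1),'x',np.percentile(q[b][:,0],[5,95]).round(),'y',np.percentile(q[b][:,1],[5,95]).round())
E
python3 -c "from h import *;st();wl('w6');tip('c6')"
```

```text
t 6.4 station mm [-39.4  -0. ] 78.9 F [-0.8 -0.5  1.1] rot [ 7.920e-01  6.105e-01 -3.000e-04 -2.000e-04] op 0.01
lid theta 0.3132187609717202 z at -60 112.24717901949673
finger px 212 z low [106.3 111.5 115.1] x [-57. -30.] y [-5. 11.]
```

step_arm:
  motion:
    - {"dx":0,"dy":-0.05,"dz":0.12,"wx":0,"wy":0,"wz":0,"claw":0}
    - {"dx":0,"dy":-0.09,"dz":0.24,"wx":0,"wy":0,"wz":0,"claw":0}
    - {"dx":0,"dy":-0.12,"dz":0.35,"wx":0,"wy":0,"wz":0,"claw":0}
    - {"dx":0,"dy":-0.14,"dz":0.44,"wx":0,"wy":0,"wz":0,"claw":0}
    - {"dx":0,"dy":-0.15,"dz":0.49,"wx":0,"wy":0,"wz":0,"claw":0}
    - {"dx":0,"dy":-0.15,"dz":0.52,"wx":0,"wy":0,"wz":0,"claw":0}
    - {"dx":0,"dy":-0.15,"dz":0.54,"wx":0,"wy":0,"wz":0,"claw":0}

```text
clock: 7.2
tool_pos: [0.4906, 0.013, 0.0387]
eef_rot: [0.792, 0.61, 0.0, 0.0]
contact_force: [-6.0, 0.2, 41.6]
opening: 0.002
finger_force: 20.9
```

```bash
python3 -c "from h import *;st();wl('w7')"
```

```text
t 7.2 station mm [-51.1  -0. ] 38.7 F [-6.   0.2 41.6] rot [7.921e-01 6.104e-01 1.000e-04 2.000e-04] op 0.0
lid theta -0.000545937302380612 z at -60 68.96658474886733
```

The lid is shut at 0 rad. The contact height confirms a tip offset of about 31 mm. Next is the front left tab.

step_arm:
  motion:
    - {"dx":0,"dy":0,"dz":-0.25,"wx":0,"wy":0,"wz":0,"claw":0}
    - {"dx":0,"dy":0,"dz":-0.44,"wx":0,"wy":0,"wz":0,"claw":0}
    - {"dx":0.4,"dy":-0.3,"dz":-0.44,"wx":0,"wy":0,"wz":0,"claw":0}
    - {"dx":0.625,"dy":-0.46,"dz":-0.44,"wx":0,"wy":0,"wz":0,"claw":0}
    - {"dx":0.625,"dy":-0.46,"dz":-0.44,"wx":0,"wy":0,"wz":0,"claw":0}
    - {"dx":0.625,"dy":-0.46,"dz":-0.44,"wx":0,"wy":0,"wz":0,"claw":0}

```text
clock: 7.85
tool_pos: [0.4683, 0.0706, 0.0719]
eef_rot: [0.792, 0.611, 0.0, 0.0]
contact_force: [-0.3, -0.5, 0.2]
opening: 0.006
finger_force: 0.0
```

```bash
python3 -c "from h import *;st();wl('w8');tip('c8')"
```

```text
t 7.85 station mm [-87.2  50.1] 71.9 F [-0.3 -0.5  0.2] rot [7.918e-01 6.107e-01 1.000e-04 3.000e-04] op 0.01
lid theta 0.0021573005395180565 z at -60 69.39609455868717
finger px 331 z low [68.2 70.4 73. ] x [-102.  -76.] y [38. 61.]
```

step_arm:
  motion:
    - {"dx":0,"dy":0,"dz":0.18,"wx":0,"wy":0,"wz":0,"claw":0}
    - {"dx":0,"dy":0,"dz":0.26,"wx":0,"wy":0,"wz":0,"claw":0}
    - {"dx":0,"dy":0,"dz":0.32,"wx":0,"wy":0,"wz":0,"claw":0}
    - {"dx":0,"dy":0,"dz":0.37,"wx":0,"wy":0,"wz":0,"claw":0}
    - {"dx":0,"dy":0,"dz":0.41,"wx":0,"wy":0,"wz":0,"claw":0}
    - {"dx":0,"dy":0,"dz":0.43,"wx":0,"wy":0,"wz":0,"claw":0}

```text
clock: 8.55
tool_pos: [0.4687, 0.0704, 0.0378]
eef_rot: [0.792, 0.61, 0.0, 0.0]
contact_force: [-2.1, 0.2, 20.4]
opening: 0.012
finger_force: 10.2
```

step_arm:
  motion:
    - {"dx":0,"dy":0,"dz":-0.2,"wx":0,"wy":0,"wz":0,"claw":0}
    - {"dx":0,"dy":0,"dz":-0.43,"wx":0,"wy":0,"wz":0,"claw":0}
    - {"dx":-0.5,"dy":0,"dz":-0.43,"wx":0,"wy":0,"wz":0,"claw":0}
    - {"dx":-0.75,"dy":0,"dz":-0.43,"wx":0,"wy":0,"wz":0,"claw":0}
    - {"dx":-1,"dy":0,"dz":-0.43,"wx":0,"wy":0,"wz":0,"claw":0}

```text
clock: 9.05
tool_pos: [0.448, -0.008, 0.0721]
eef_rot: [0.792, 0.61, 0.0, 0.001]
contact_force: [0.4, 0.9, -0.4]
opening: 0.004
finger_force: 0.0
```

```bash
cat >> h.py <<'E'
TABS=dict(FL=(-1,0,50),FR=(-1,0,-50),L=(0,1,0),R=(0,-1,0))
def tabs():
    for f in('side','scene','wrist'):
        shot(f,'tt'); p,d,P=load('tt'); q=(P[...,:2]-O)@R*1000; Z=P[...,2]*1000; X,Y=q[...,0],q[...,1]
        o={}
        for n in TABS:
            out,lat=dict(FL=(-X-69,Y-50),FR=(-X-69,Y+50),L=(Y-87,X),R=(-Y-87,X))[n]
            m=np.isfinite(Z)&(p.max(-1)<75)&(out>14)&(out<30)&(abs(lat)<14)&(Z>58)&(Z<92)
            o[n]=(int(m.sum()),round(float(np.median(Z[m])),1) if m.sum() else None)
        print(f,o)
E
python3 -c "from h import *;st();tabs();wl('w9')"
```

```text
t 9.05 station mm [-87.  -31.1] 72.1 F [ 0.4  0.9 -0.4] rot [7.923e-01 6.101e-01 4.000e-04 6.000e-04] op 0.0
side {'FL': (81, 68.0), 'FR': (52, 77.0), 'L': (103, 76.6), 'R': (0, None)}
scene {'FL': (151, 68.2), 'FR': (140, 76.6), 'L': (95, 78.9), 'R': (0, None)}
wrist {'FL': (1236, 68.7), 'FR': (17, 79.8), 'L': (0, None), 'R': (290, 79.0)}
lid theta 0.0024372647874259315 z at -60 69.20564597278168
```

The front left tab is home, with its pad at 68. Front right is next.

step_arm:
  motion:
    - {"dx":-0.24,"dy":0,"dz":0,"wx":0,"wy":0,"wz":0,"claw":0}
    - {"dx":-0.24,"dy":0,"dz":0.18,"wx":0,"wy":0,"wz":0,"claw":0}
    - {"dx":-0.24,"dy":0,"dz":0.26,"wx":0,"wy":0,"wz":0,"claw":0}
    - {"dx":-0.24,"dy":0,"dz":0.32,"wx":0,"wy":0,"wz":0,"claw":0}
    - {"dx":-0.24,"dy":0,"dz":0.37,"wx":0,"wy":0,"wz":0,"claw":0}
    - {"dx":-0.24,"dy":0,"dz":0.41,"wx":0,"wy":0,"wz":0,"claw":0}
    - {"dx":-0.24,"dy":0,"dz":0.43,"wx":0,"wy":0,"wz":0,"claw":0}

```text
clock: 9.95
tool_pos: [0.4437, -0.0247, 0.0378]
eef_rot: [0.792, 0.611, 0.001, 0.0]
contact_force: [-2.7, 1.4, 21.7]
opening: 0.005
finger_force: 10.8
```

step_arm:
  motion:
    - {"dx":0,"dy":0,"dz":-0.2,"wx":0,"wy":0,"wz":0,"claw":0}
    - {"dx":0,"dy":0,"dz":-0.43,"wx":0,"wy":0,"wz":0,"claw":0}
    - {"dx":0,"dy":0,"dz":-0.75,"wx":0,"wy":0,"wz":0,"claw":0}
    - {"dx":0,"dy":0.5,"dz":-0.75,"wx":0,"wy":0,"wz":0,"claw":0}
    - {"dx":-0.3,"dy":1,"dz":-0.75,"wx":0,"wy":0,"wz":0,"claw":0}
    - {"dx":-0.69,"dy":1,"dz":-0.75,"wx":0,"wy":0,"wz":0,"claw":0}
    - {"dx":-0.69,"dy":1,"dz":-0.75,"wx":0,"wy":0,"wz":0,"claw":0}

```text
clock: 10.65
tool_pos: [0.5056, -0.1049, 0.0974]
eef_rot: [0.795, 0.607, -0.001, 0.001]
contact_force: [-0.6, -0.8, -0.8]
opening: 0.007
finger_force: 0.0
```

```bash
python3 -c "from h import *;st();tabs();wl('w10')
p,d,P=load('w10'); q=(P[...,:2]-O)@R*1000
for f in ('scene0','c8'):
    p,d,P=load(f); q=(P[...,:2]-O)@R*1000; m=(P[...,2]>.035)&(P[...,2]<.075)&(q[...,1]<-130)&(q[...,1]>-210)&(abs(q[...,0]+50)<110)
    for c in (p[...,0]>150,p[...,0]<150): k=m&c; print(f,k.sum(),np.median(q[k],0))"
```

```text
t 10.65 station mm [  -6.7 -110.2] 97.4 F [-0.6 -0.8 -0.8] rot [ 0.7945  0.6073 -0.0012  0.0014] op 0.01
side {'FL': (70, 68.6), 'FR': (63, 67.9), 'L': (99, 77.2), 'R': (29, 78.3)}
scene {'FL': (147, 67.9), 'FR': (130, 68.1), 'L': (90, 78.7), 'R': (55, 79.4)}
wrist {'FL': (0, None), 'FR': (679, 68.8), 'L': (0, None), 'R': (768, 78.9)}Traceback (most recent call last):
  File "<string>", line 1, in <module>
    from h import *;st();tabs();wl('w10')
                                ~~^^^^^^^
  File "h.py", line 23, in wl
    c=np.polyfit(q[m][:,0],z[m],1); print('lid theta',np.arctan(-c[0]),'z at -60',np.polyval(c,-60))
    raise TypeError("expected non-empty vector for x")
TypeError: expected non-empty vector for x
```

step_arm:
  motion:
    - {"dx":0,"dy":0.12,"dz":0.3,"wx":0,"wy":0,"wz":0,"claw":0}
    - {"dx":0,"dy":0.12,"dz":0.3,"wx":0,"wy":0,"wz":0,"claw":0}
    - {"dx":0,"dy":0.12,"dz":0.3,"wx":0,"wy":0,"wz":0,"claw":0}

```text
clock: 11.15
tool_pos: [0.5149, -0.1002, 0.0733]
eef_rot: [0.791, 0.611, -0.0, -0.001]
contact_force: [0.3, -0.7, 0.3]
opening: 0.003
finger_force: 0.0
```

```bash
python3 -c "from h import *;st();tip('c11')"
```

```text
t 11.15 station mm [   1.1 -103.3] 73.3 F [ 0.3 -0.7  0.3] rot [ 7.915e-01  6.112e-01 -3.000e-04 -7.000e-04] op 0.0
finger px 379 z low [70.1 71.3 74.1] x [-15.  13.] y [-108.  -91.]
```

step_arm:
  motion:
    - {"dx":-0.05,"dy":0,"dz":0.18,"wx":0,"wy":0,"wz":0,"claw":0}
    - {"dx":-0.05,"dy":0,"dz":0.27,"wx":0,"wy":0,"wz":0,"claw":0}
    - {"dx":-0.05,"dy":0,"dz":0.33,"wx":0,"wy":0,"wz":0,"claw":0}
    - {"dx":-0.05,"dy":0,"dz":0.38,"wx":0,"wy":0,"wz":0,"claw":0}
    - {"dx":-0.05,"dy":0,"dz":0.42,"wx":0,"wy":0,"wz":0,"claw":0}
    - {"dx":-0.05,"dy":0,"dz":0.445,"wx":0,"wy":0,"wz":0,"claw":0}

```text
clock: 11.8
tool_pos: [0.5146, -0.1047, 0.038]
eef_rot: [0.792, 0.611, 0.0, -0.0]
contact_force: [-1.5, 0.1, 18.6]
opening: 0.004
finger_force: 9.6
```

step_arm:
  motion:
    - {"dx":0,"dy":0,"dz":-0.3,"wx":0,"wy":0,"wz":0,"claw":0}
    - {"dx":0,"dy":0,"dz":-0.6,"wx":0,"wy":0,"wz":0,"claw":0}
    - {"dx":0.5,"dy":0,"dz":-0.6,"wx":0,"wy":0,"wz":0,"claw":0}
    - {"dx":1,"dy":0,"dz":-0.6,"wx":0,"wy":0,"wz":0,"claw":0}

```text
clock: 12.2
tool_pos: [0.5356, -0.0282, 0.0868]
eef_rot: [0.793, 0.609, 0.001, 0.001]
contact_force: [0.9, 0.8, -0.3]
opening: 0.005
finger_force: 0.0
```

step_arm:
  motion:
    - {"dx":0.5,"dy":0,"dz":0,"wx":0,"wy":0,"wz":0,"claw":0}
    - {"dx":1,"dy":0,"dz":0,"wx":0,"wy":0,"wz":0,"claw":0}
    - {"dx":1,"dy":0,"dz":0,"wx":0,"wy":0,"wz":0,"claw":0}

```text
clock: 12.5
tool_pos: [0.5568, 0.0587, 0.0861]
eef_rot: [0.789, 0.615, 0.003, -0.002]
contact_force: [0.4, 0.7, -0.6]
opening: 0.003
finger_force: 0.0
```

```bash
python3 -c "from h import *;st();tabs()"
```

```text
t 12.5 station mm [ 1.3 61.1] 86.1 F [ 0.4  0.7 -0.6] rot [ 0.7888  0.6146  0.0033 -0.0017] op 0.0
side {'FL': (73, 68.2), 'FR': (52, 68.3), 'L': (101, 76.9), 'R': (5, 66.9)}
scene {'FL': (148, 68.2), 'FR': (132, 68.1), 'L': (102, 78.8), 'R': (56, 69.7)}
wrist {'FL': (670, 68.9), 'FR': (0, None), 'L': (1466, 78.3), 'R': (0, None)}
```

step_arm:
  motion:
    - {"dx":0.4,"dy":0.01,"dz":0,"wx":0,"wy":0,"wz":0,"claw":0}
    - {"dx":0.675,"dy":0.01,"dz":0,"wx":0,"wy":0,"wz":0,"claw":0}
    - {"dx":0.675,"dy":0.01,"dz":0.15,"wx":0,"wy":0,"wz":0,"claw":0}
    - {"dx":0.675,"dy":0.01,"dz":0.15,"wx":0,"wy":0,"wz":0,"claw":0}
    - {"dx":0.675,"dy":0.01,"dz":0.15,"wx":0,"wy":0,"wz":0,"claw":0}

```text
clock: 13.15
tool_pos: [0.5687, 0.0983, 0.0732]
eef_rot: [0.793, 0.609, -0.002, 0.0]
contact_force: [0.8, -0.3, -0.6]
opening: 0.005
finger_force: 0.0
```

```bash
python3 -c "from h import *;st();tip('c12')"
```

```text
t 13.15 station mm [  2.8 102.3] 73.2 F [ 0.8 -0.3 -0.6] rot [ 7.930e-01  6.092e-01 -1.600e-03  3.000e-04] op 0.01
finger px 234 z low [66.9 70.9 72.8] x [-14.  12.] y [ 91. 114.]
```

step_arm:
  motion:
    - {"dx":0.06,"dy":0,"dz":0.18,"wx":0,"wy":0,"wz":0,"claw":0}
    - {"dx":0.06,"dy":0,"dz":0.27,"wx":0,"wy":0,"wz":0,"claw":0}
    - {"dx":0.06,"dy":0,"dz":0.33,"wx":0,"wy":0,"wz":0,"claw":0}
    - {"dx":0.06,"dy":0,"dz":0.38,"wx":0,"wy":0,"wz":0,"claw":0}
    - {"dx":0.06,"dy":0,"dz":0.42,"wx":0,"wy":0,"wz":0,"claw":0}
    - {"dx":0.06,"dy":0,"dz":0.445,"wx":0,"wy":0,"wz":0,"claw":0}

```text
clock: 13.8
tool_pos: [0.5704, 0.1051, 0.038]
eef_rot: [0.792, 0.61, -0.001, 0.0]
contact_force: [-3.7, -0.4, 15.0]
opening: 0.005
finger_force: 7.9
```

step_arm:
  motion:
    - {"dx":0,"dy":0,"dz":-0.3,"wx":0,"wy":0,"wz":0,"claw":0}
    - {"dx":0,"dy":0,"dz":-0.6,"wx":0,"wy":0,"wz":0,"claw":0}
    - {"dx":0,"dy":0,"dz":-0.95,"wx":0,"wy":0,"wz":0,"claw":0}
    - {"dx":0,"dy":0,"dz":-0.95,"wx":0,"wy":0,"wz":0,"claw":0}

```text
clock: 14.2
tool_pos: [0.5733, 0.106, 0.1174]
eef_rot: [0.792, 0.61, 0.003, 0.002]
contact_force: [-0.6, 0.5, -0.3]
opening: 0.008
finger_force: 0.0
```

```bash
python3 -c "from h import *;st();tabs();wl('w13')
p,d,P=load('w13'); q=(P[...,:2]-O)@R*1000;Z=P[...,2]*1000
m=(p.max(-1)<75)&(Z>98)&(Z<112)&(np.hypot(q[...,0],q[...,1]-200)<25)
print('cap',m.sum(),np.median(q[m],0) if m.any() else '',np.nanmedian(Z[m]))"
```

```text
t 14.2 station mm [  5.3 110.9] 117.4 F [-0.6  0.5 -0.3] rot [0.7923 0.6101 0.0028 0.0015] op 0.01
side {'FL': (68, 68.6), 'FR': (50, 68.3), 'L': (99, 68.1), 'R': (26, 69.0)}
scene {'FL': (143, 68.3), 'FR': (129, 68.0), 'L': (91, 69.5), 'R': (55, 69.5)}
wrist {'FL': (0, None), 'FR': (0, None), 'L': (856, 68.7), 'R': (0, None)}
lid theta 0.001087029271774959 z at -60 69.90524595937167
cap 1668 [  2.08232911 200.28501574] 105.90543521483909
```

All four tabs are home and the lid is shut. The cap measures (2, 200, 106), as expected.

step_arm:
  motion:
    - {"dx":0.4,"dy":0,"dz":0,"wx":0,"wy":0,"wz":0,"claw":0}
    - {"dx":0.8,"dy":0,"dz":0,"wx":0,"wy":0,"wz":0,"claw":0}
    - {"dx":1,"dy":0,"dz":0,"wx":0,"wy":0,"wz":0,"claw":0}
    - {"dx":1,"dy":0,"dz":0,"wx":0,"wy":0,"wz":0,"claw":0}

```text
clock: 14.8
tool_pos: [0.5906, 0.1864, 0.1132]
eef_rot: [0.791, 0.612, -0.0, -0.001]
contact_force: [-0.1, -0.4, -0.1]
opening: 0.009
finger_force: 0.0
```

step_arm:
  motion:
    - {"dx":0.15,"dy":0,"dz":0.15,"wx":0,"wy":0,"wz":0,"claw":0}
    - {"dx":0.15,"dy":0,"dz":0.25,"wx":0,"wy":0,"wz":0,"claw":0}
    - {"dx":0.15,"dy":0,"dz":0.25,"wx":0,"wy":0,"wz":0,"claw":0}
    - {"dx":0.15,"dy":0,"dz":0.25,"wx":0,"wy":0,"wz":0,"claw":0}

```text
clock: 15.2
tool_pos: [0.5939, 0.1934, 0.0936]
eef_rot: [0.792, 0.61, -0.001, 0.0]
contact_force: [-1.0, 0.6, 0.2]
opening: 0.002
finger_force: 0.0
```

```bash
python3 -c "from h import *;st();tip('c14')"
```

```text
t 15.2 station mm [  3.1 200.8] 93.6 F [-1.   0.6  0.2] rot [ 7.925e-01  6.099e-01 -1.000e-03  2.000e-04] op 0.0
finger px 256 z low [40.7 92.2 95.8] x [-13.   4.] y [192. 211.]
```

step_arm:
  motion:
    - {"dx":0,"dy":0,"dz":0.2,"wx":0,"wy":0,"wz":0,"claw":0}
    - {"dx":0,"dy":0,"dz":0.25,"wx":0,"wy":0,"wz":0,"claw":0}
    - {"dx":0,"dy":0,"dz":0.29,"wx":0,"wy":0,"wz":0,"claw":0}
    - {"dx":0,"dy":0,"dz":0.32,"wx":0,"wy":0,"wz":0,"claw":0}
    - {"dx":0,"dy":0,"dz":0.335,"wx":0,"wy":0,"wz":0,"claw":0}
    - {"dx":0,"dy":0,"dz":0.34,"wx":0,"wy":0,"wz":0,"claw":0}
    - {"dx":0,"dy":0,"dz":0.34,"wx":0,"wy":0,"wz":0,"claw":0}

```text
clock: 15.95
tool_pos: [0.5943, 0.1942, 0.068]
eef_rot: [0.792, 0.61, -0.0, 0.0]
contact_force: [-2.3, -1.9, 7.0]
opening: 0.004
finger_force: 3.6
```

step_arm:
  motion:
    - {"dx":0,"dy":0,"dz":0.01,"wx":0,"wy":0,"wz":0,"claw":0}
    - {"dx":0,"dy":0,"dz":0.02,"wx":0,"wy":0,"wz":0,"claw":0}
    - {"dx":0,"dy":0,"dz":0.02,"wx":0,"wy":0,"wz":0,"claw":0}

```text
clock: 16.25
tool_pos: [0.5944, 0.1942, 0.0678]
eef_rot: [0.792, 0.61, -0.0, 0.0]
contact_force: [-4.9, -3.0, 16.9]
opening: 0.005
finger_force: 8.6
```

The cap is on its stop: the force rises and it goes no further. I'll lift off.

step_arm:
  motion:
    - {"dx":0,"dy":0,"dz":-0.2,"wx":0,"wy":0,"wz":0,"claw":0}
    - {"dx":0,"dy":0,"dz":-0.5,"wx":0,"wy":0,"wz":0,"claw":0}
    - {"dx":0,"dy":0,"dz":-1,"wx":0,"wy":0,"wz":0,"claw":0}
    - {"dx":0,"dy":0,"dz":-1,"wx":0,"wy":0,"wz":0,"claw":0}
    - {"dx":0,"dy":0,"dz":-1,"wx":0,"wy":0,"wz":0,"claw":0}
    - {"dx":0,"dy":0,"dz":-1,"wx":0,"wy":0,"wz":0,"claw":0}

```text
clock: 16.85
tool_pos: [0.5935, 0.1948, 0.1445]
eef_rot: [0.792, 0.61, -0.001, -0.0]
contact_force: [0.3, -0.0, -0.1]
opening: 0.004
finger_force: 0.0
```

```bash
python3 -c "from h import *;st();tabs();shot('scene','c15')
p,d,P=load('c15'); q=(P[...,:2]-O)@R*1000;Z=P[...,2]*1000
m=(Z>90)&(Z<115)&(np.hypot(q[...,0],q[...,1]-200)<16); print('cap top',np.nanpercentile(Z[m],[50,90]))"
```

```text
t 16.85 station mm [  2.3 202. ] 144.5 F [ 0.3 -0.  -0.1] rot [ 7.920e-01  6.105e-01 -8.000e-04 -3.000e-04] op 0.0
side {'FL': (65, 68.2), 'FR': (48, 68.6), 'L': (91, 67.9), 'R': (21, 69.3)}
scene {'FL': (145, 68.2), 'FR': (131, 68.3), 'L': (88, 69.6), 'R': (56, 69.8)}
wrist {'FL': (0, None), 'FR': (0, None), 'L': (18, 65.2), 'R': (0, None)}
cap top [104.13226069 107.90572515]
```

View pics/c15.png

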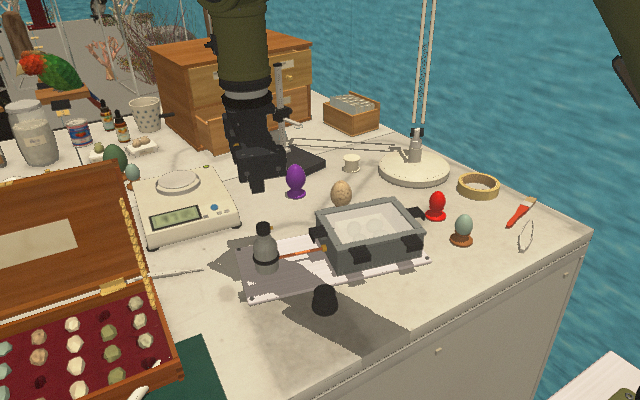

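The picture shows the lid shut with its tabs down at (370,235) and the cap back up at (263,228). The egg stands at (341,192) and (462,230) and the loupe at (324,300) are upright where they were. The gripper is clear.

```bash
python3 -c "from h import *;print(workorder.finish_job())"
```

```text
the job is handed in; nothing more can be done
None
```

The job is handed in: the lid is shut, all four tabs are snapped home, the cap was pressed to its stop and came back up, and the egg stands and loupe look undisturbed; no verdict came back.

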